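# Sweep the order-confirm bars

### The arm

A 6-joint arm with a two-finger parallel gripper is mounted at the origin on the work surface. World frame = base frame: x ahead of the robot, y to its left, z up, the work surface at z = 0. Lengths are in mm, angles in rad, forces in N, time in s.
With the tool pointing down it reaches from about 350 to 875 mm from the base axis. Payload 4.2 kg.
Tool frame: the origin (TCP) lies between the finger pads; the fingertips stand 11 mm ahead of it and the grasp point (between the pads) lies 8 mm behind it; z points along the fingers, y is the direction in which the jaws open and shut (so a half turn about z gives the same grasp; the last joint's range is limited). The gripper opens to 85 mm and grips with 20 to 120 N. Pads are 22 mm wide; open, the fingers measure 114 mm over their backs; the gripper's body (76 mm by 85 mm) begins 54 mm behind the grasp point. The pads swing forward as they close: fully open they stand 13 mm farther back than shut.
Start: joints at [1.546, 0.385, 0.008, 0, -1.194, -0.259], TCP at [174.971, 599.987, 242.312] pointing down, gripper open.
Joint ranges: [-3.14, 3.14], [-1.21, 2.06], [-1.07, 1.41], [-3.16, 2.05], [-2.99, -0.16], [-3.1, 3.1]. Speed limits (rad/s): [2.79, 2.79, 3.14, 3.14, 3.14, 3.14].

### API

Orientations are given as a unit quaternion [x, y, z, w].
In Python, from bench import * gives the robot as it stands.
- The arm moves only by the tool servo_tool, never from a script. Its argument "rows" is a list of rows, each a list of 7 numbers: the opening, from 0 (shut) to 1 (fully open), then the shift along the tool's x, y, z in cm, then the turn, a rotation vector about the tool's x, y, z in degrees. A call has 1 to 12 rows; each row shifts and turns the commanded pose from where the row before left it, along the tool's axes as they then stand; what a row does not reach is not made up. A row lasts 1/10 s, in which the tool goes at most 50 mm and 8.59 degrees, less where a joint would pass 70% of its speed; a pose out of reach is approached as far as the arm can. A call is refused whole if a number of a shift passes 5 or a number of a turn 8.59, either way. A call with a gripper value outside its range is refused whole. The fingers move at their own pace and stop on an object; the grip force is fixed at half the most. Time passes only in rows, so rows that do not move let the fingers close. It gives the time, the measured TCP pose, the force and the opening at its end, in the units of the state.
- read_state(): the state, without advancing time (a new reading comes with each control period).
- get_image(name): name is "scene" or "top"; returns a dict with "image" (400x640x3 uint8, red, green, blue), "mtx" (3x3 intrinsics, pixels), "extrinsics" (4x4, takes a point from camera to world coordinates). Camera axes: x right, y up, looking along -z (the intrinsics and any distortion apply to the point x, -y, -z); pixel columns grow to the right and rows downward; lengths in mm; the calibration is good to about 2 mm. A picture is of the moment at which its call begins. There is no depth.
- job_done(): hands the job in, once; it reports no verdict.
The state is a dict: "clock": time; "joints": joint angles; "joint_vel": joint speeds; "joint_efforts": joint torques, N m; "position": TCP position; "ee_rot": TCP orientation; "contact_force": force on the tool from outside, world axes, zero at the start; "wrist_torque": the same for the moment, N m; "gripper_width": finger opening in mm.
Only numpy, scipy, OpenCV 4.12 (cv2) and the standard library are available. Lean on these libraries where they do the work, as an engineer would, in place of code of your own. Each camera call takes 0.05 s, during which the arm holds its last target. There are 200 camera calls.

### The job

Confirm the sorted order: with the fingers closed together, start on the bar beside the green clip and run the fingertips along the row of four blue bars towards the red clip, gently pressing each bar part of the way down in turn and staying low, on or just above the bars, all along. Finish while still holding the last bar, beside the red clip, gently part-way down with the other bars back up: do not ram the bars onto their stops, and leave the mug, tape roll and carton where they are.

Things in the scene. Friction and masses are not known exactly. Their poses are not given: they have to be found in the camera images.
- strip: Order-confirm strip fixed to the desk: an aluminium rail 50 x 330 mm, 26 mm high, with four blue confirm bars in a row on top and, on its +x side, four open yellow sorting bins 38 mm high (they reach 122 mm from the rail's centre line) and a black lamp ledge 38 mm high at 25 to 35 mm from the centre line. Origin: centre of the rail's underside, on the desk. Its y axis runs along the row of bars, x across it towards the bins, z up.
- clip_green: Green end clip, 46 x 24 x 10 mm, fixed on top of the rail at one end, 148 mm from the rail's middle (top at 36 mm above the desk): the sweep starts at this end. It may be at either end. Origin: centre of its underside.
- clip_red: Red end clip, the same size, fixed on the rail's other end: the sweep finishes at the bar next to it. Origin: centre of its underside.
- mug: White mug, 80 mm wide, 90 mm high, loose, a bystander. Origin: centre of its underside.
- tape: Amber tape roll lying flat, 100 mm across, 48 mm high, loose, a bystander. Origin: centre of its underside.
- carton: Small closed carton 75 x 110 x 60 mm, loose, a bystander beyond the bins. Origin: centre of its underside.
- bar1 (a joint): How far confirm bar 1 is pressed down, m: 0 up, 0.010 on its hard stop. It counts as pressed from 0.002 on; over 0.0085 is rammed. A spring pushes it back up: 2 N to start it, 0.5 N more per mm (about 4 N at 4 mm).
- bar1_top (a point): Middle of the top of confirm bar 1 (+96 mm along the strip's y; 50 mm above the desk when up; it goes down with the bar). Each blue bar is 60 mm long and 34 mm wide, pitch 64 mm; its top is flat over the middle 20 mm and slopes down by 6 mm to both ends, so that a fingertip sliding along at one height 3 to 5 mm below the tops presses each bar in turn and rides over the 4 mm gaps without catching.
- bar2 (a joint): How far confirm bar 2 is pressed down, m: 0 up, 0.010 on its hard stop. It counts as pressed from 0.002 on; over 0.0085 is rammed. A spring pushes it back up: 2 N to start it, 0.5 N more per mm (about 4 N at 4 mm).
- bar2_top (a point): Middle of the top of confirm bar 2 (+32 mm along the strip's y; 50 mm above the desk when up; it goes down with the bar). Each blue bar is 60 mm long and 34 mm wide, pitch 64 mm; its top is flat over the middle 20 mm and slopes down by 6 mm to both ends, so that a fingertip sliding along at one height 3 to 5 mm below the tops presses each bar in turn and rides over the 4 mm gaps without catching.
- bar3 (a joint): How far confirm bar 3 is pressed down, m: 0 up, 0.010 on its hard stop. It counts as pressed from 0.002 on; over 0.0085 is rammed. A spring pushes it back up: 2 N to start it, 0.5 N more per mm (about 4 N at 4 mm).
- bar3_top (a point): Middle of the top of confirm bar 3 (-32 mm along the strip's y; 50 mm above the desk when up; it goes down with the bar). Each blue bar is 60 mm long and 34 mm wide, pitch 64 mm; its top is flat over the middle 20 mm and slopes down by 6 mm to both ends, so that a fingertip sliding along at one height 3 to 5 mm below the tops presses each bar in turn and rides over the 4 mm gaps without catching.
- bar4 (a joint): How far confirm bar 4 is pressed down, m: 0 up, 0.010 on its hard stop. It counts as pressed from 0.002 on; over 0.0085 is rammed. A spring pushes it back up: 2 N to start it, 0.5 N more per mm (about 4 N at 4 mm).
- bar4_top (a point): Middle of the top of confirm bar 4 (-96 mm along the strip's y; 50 mm above the desk when up; it goes down with the bar). Each blue bar is 60 mm long and 34 mm wide, pitch 64 mm; its top is flat over the middle 20 mm and slopes down by 6 mm to both ends, so that a fingertip sliding along at one height 3 to 5 mm below the tops presses each bar in turn and rides over the 4 mm gaps without catching.

How it is judged (in metres and radians):
On the way, in this order (a step that is already met when the one before it is completed fails the run):
1. the first bar counted from the green clip is pressed 2 to 8.5 mm down by closed fingertips over it (((y of clip_green in the frame of strip above 0 m and value of joint bar1 between 0.002 and 0.0085 m and y of the grasp point in the frame of strip between 0.077 and 0.115 m and x of the grasp point in the frame of strip between -0.028 and 0.028 m) or (y of clip_green in the frame of strip below 0 m and value of joint bar4 between 0.002 and 0.0085 m and y of the grasp point in the frame of strip between -0.115 and -0.077 m and x of the grasp point in the frame of strip between -0.028 and 0.028 m))), for 0.1 s.
2. the fingertips cross the gap after the first bar low down, less than about 15 mm above the bars' tops (((y of clip_green in the frame of strip above 0 m and y of the grasp point in the frame of strip between 0.052 and 0.076 m and x of the grasp point in the frame of strip between -0.028 and 0.028 m and z of the grasp point in the frame of strip below 0.085 m) or (y of clip_green in the frame of strip below 0 m and y of the grasp point in the frame of strip between -0.076 and -0.052 m and x of the grasp point in the frame of strip between -0.028 and 0.028 m and z of the grasp point in the frame of strip below 0.085 m))), for 0.04 s.
3. the second bar counted from the green clip is pressed 2 to 8.5 mm down by closed fingertips over it (((y of clip_green in the frame of strip above 0 m and value of joint bar2 between 0.002 and 0.0085 m and y of the grasp point in the frame of strip between 0.013 and 0.051 m and x of the grasp point in the frame of strip between -0.028 and 0.028 m) or (y of clip_green in the frame of strip below 0 m and value of joint bar3 between 0.002 and 0.0085 m and y of the grasp point in the frame of strip between -0.051 and -0.013 m and x of the grasp point in the frame of strip between -0.028 and 0.028 m))), for 0.1 s.
4. the fingertips cross the gap after the second bar low down, less than about 15 mm above the bars' tops (((y of clip_green in the frame of strip above 0 m and y of the grasp point in the frame of strip between -0.012 and 0.012 m and x of the grasp point in the frame of strip between -0.028 and 0.028 m and z of the grasp point in the frame of strip below 0.085 m) or (y of clip_green in the frame of strip below 0 m and y of the grasp point in the frame of strip between -0.012 and 0.012 m and x of the grasp point in the frame of strip between -0.028 and 0.028 m and z of the grasp point in the frame of strip below 0.085 m))), for 0.04 s.
5. the third bar counted from the green clip is pressed 2 to 8.5 mm down by closed fingertips over it (((y of clip_green in the frame of strip above 0 m and value of joint bar3 between 0.002 and 0.0085 m and y of the grasp point in the frame of strip between -0.051 and -0.013 m and x of the grasp point in the frame of strip between -0.028 and 0.028 m) or (y of clip_green in the frame of strip below 0 m and value of joint bar2 between 0.002 and 0.0085 m and y of the grasp point in the frame of strip between 0.013 and 0.051 m and x of the grasp point in the frame of strip between -0.028 and 0.028 m))), for 0.1 s.
6. the fingertips cross the gap after the third bar low down, less than about 15 mm above the bars' tops (((y of clip_green in the frame of strip above 0 m and y of the grasp point in the frame of strip between -0.076 and -0.052 m and x of the grasp point in the frame of strip between -0.028 and 0.028 m and z of the grasp point in the frame of strip below 0.085 m) or (y of clip_green in the frame of strip below 0 m and y of the grasp point in the frame of strip between 0.052 and 0.076 m and x of the grasp point in the frame of strip between -0.028 and 0.028 m and z of the grasp point in the frame of strip below 0.085 m))), for 0.04 s.
7. the last bar counted from the green clip is pressed 2 to 8.5 mm down by closed fingertips over it (((y of clip_green in the frame of strip above 0 m and value of joint bar4 between 0.002 and 0.0085 m and y of the grasp point in the frame of strip between -0.115 and -0.077 m and x of the grasp point in the frame of strip between -0.028 and 0.028 m) or (y of clip_green in the frame of strip below 0 m and value of joint bar1 between 0.002 and 0.0085 m and y of the grasp point in the frame of strip between 0.077 and 0.115 m and x of the grasp point in the frame of strip between -0.028 and 0.028 m))), for 0.1 s.
At the end, for the whole second after the job is handed in: The closed fingertips stay on the bar beside the red clip (within 19 mm of its middle along the row, 28 mm across) and hold it 2 to 8.5 mm down with more than 1 N; the other three bars are up (less than 1 mm down); mug, tape roll and carton are within 15 mm of where they stood (((y of clip_green in the frame of strip above 0 m and value of joint bar4 between 0.002 and 0.0085 m and y of the grasp point in the frame of strip between -0.115 and -0.077 m and x of the grasp point in the frame of strip between -0.028 and 0.028 m and value of joint each of bar1, bar2, bar3 below 0.001 m) or (y of clip_green in the frame of strip below 0 m and value of joint bar1 between 0.002 and 0.0085 m and y of the grasp point in the frame of strip between 0.077 and 0.115 m and x of the grasp point in the frame of strip between -0.028 and 0.028 m and value of joint each of bar2, bar3, bar4 below 0.001 m)) and contact force between the fingers and strip above 1 N and distance of each of mug, tape, carton from where it was at the start of the episode below 0.015 m); the arm keeps its last pose, push and grip.
It fails at once if a bar is rammed towards its stop (more than 8.5 mm) (value of joint any of bar1, bar2, bar3, bar4 above 0.0085 m).
It fails at once if the fingers push on the strip with more than 20 N (contact force between the fingers and strip above 20 N).
It fails at once if the mug is moved more than 15 mm or lifted (distance of mug from where it was at the start of the episode above 0.015 m).
It fails at once if the tape is moved more than 15 mm or lifted (distance of tape from where it was at the start of the episode above 0.015 m).
It fails at once if the carton is moved more than 15 mm or lifted (distance of carton from where it was at the start of the episode above 0.015 m).
It also fails if it takes over 38 s, if anything falls off the work surface, if the arm or the gripper's body presses on something with over 40 N, if the wrist force passes 120 N, or if a joint passes its speed limit or range.

## Working session

There is one attempt and no reset: what is moved stays moved. The work goes in short steps, Python scripts to look and compute and a tool call to move; the robot and the scene stay as the last step left them, time stands still between calls to the robot, and variables do not carry over. Pictures are saved under pics/ and viewed, about 8 in all and at most 12, crops included, and the job is handed in when it is done.

Besides the shell and the picture viewer there is one more tool, called after "Request:" as name([rows], argument=value, ...), one row to a line, values as JSON. servo_tool: Moves the arm, as the interface text tells. Its arguments: {"type":"object","properties":{"rows":{"type":"array","items":{"type":"array","items":{"type":"number"}}}},"required":["rows"]}

```bash
mkdir -p pics; cat > h.py <<'E'
from bench import *
import numpy as np, cv2
def pix(im,p):
    E=np.array(im["extrinsics"]);K=np.array(im["mtx"])
    c=np.linalg.inv(E)@np.append(p,1); q=K@np.array([c[0],-c[1],-c[2]]); return q[:2]/q[2]
def ray(im,uv,z):
    E=np.array(im["extrinsics"]);K=np.array(im["mtx"])
    d=np.linalg.inv(K)@np.array([uv[0],uv[1],1]); d=E[:3,:3]@np.array([d[0],-d[1],-d[2]]); o=E[:3,3]
    return o+d*(z-o[2])/d[2]
E
python3 - <<'E'
from h import *
print(read_state())
a=get_image("top");b=get_image("scene")
print(a.keys(),a["extrinsics"],a["mtx"])
for n,i in(("top",a),("scene",b)): cv2.imwrite(f"pics/{n}0.png",i["image"][:,:,::-1])
im=a
hsv=cv2.cvtColor(im["image"],cv2.COLOR_RGB2HSV)
for n,lo,hi,z in(("blue",(100,120,60),(125,255,255),48),("green",(45,100,50),(85,255,255),36),("red",(0,150,80),(6,255,255),36),("red2",(172,150,80),(180,255,255),36)):
    m=cv2.inRange(hsv,lo,hi)
    for c in cv2.findContours(m,cv2.RETR_EXTERNAL,cv2.CHAIN_APPROX_NONE)[0]:
        if cv2.contourArea(c)>30:
            r=cv2.minAreaRect(c); print(n,cv2.contourArea(c),r,ray(im,r[0],z).round(1))
E
```

```text
{'clock': 0.0, 'joints': array([ 1.54558234e+00,  3.85556565e-01,  6.62990171e-03, -4.70568631e-04,
       -1.19400106e+00, -2.58619165e-01]), 'joint_vel': array([ 0.00021359,  0.00016862,  0.00014439, -0.00038706, -0.00041796,
       -0.00091983]), 'joint_efforts': array([-4.81781590e-04, -3.92284262e+01,  1.88403994e+01,  4.18609992e+00,
       -4.56395719e-03,  3.55953581e-06]), 'position': array([174.84345358, 599.4667911 , 241.22736594]), 'ee_rot': array([ 9.89933866e-01, -1.41526527e-01, -9.31110993e-05,  1.08391409e-03]), 'contact_force': array([0.12136354, 0.51214355, 0.95809861]), 'wrist_torque': array([-0.01016392,  0.05848588, -0.03657886]), 'gripper_width': 85.36196222520682}
dict_keys(['image', 'mtx', 'extrinsics']) [[ 2.74826515e-02  9.91189342e-01 -1.29570031e-01  4.48788190e+02]
 [-9.99603777e-01  2.64616298e-02 -9.59540412e-03  3.71759978e+01]
 [-6.08222811e-03  1.29782399e-01  9.91523845e-01  9.92456675e+02]
 [ 0.00000000e+00  0.00000000e+00  0.00000000e+00  1.00000000e+00]] [[484.83515477   0.         327.92594944]
 [  0.         484.83515477 200.82370353]
 [  0.  
[... 422 characters left out ...]
234) [584.4 -37.   48. ]
blue 467.5 ((338.7115173339844, 188.94229125976562), (30.005767822265625, 17.258220672607422), 11.309932708740234) [596.4  25.7  48. ]
blue 479.0 ((407.51922607421875, 165.9038543701172), (20.199962615966797, 25.8873291015625), 11.309932708740234) [ 646.2 -109.4   48. ]
green 241.5 ((458.8918762207031, 214.6486358642578), (11.836727142333984, 23.015859603881836), 9.462322235107422) [ 553.1 -213.4   36. ]
green 2198.0 ((12.800000190734863, 168.4000244140625), (45.615787506103516, 64.39875793457031), 26.56505012512207) [622.7 683.1  36. ]
red 218.5 ((313.1538391113281, 184.7307586669922), (11.178619384765625, 22.161123275756836), 11.309932708740234) [605.4  76.8  36. ]
```

```bash
python3 - <<'E'
import cv2,numpy as np
a=cv2.imread("pics/top0.png");b=cv2.imread("pics/scene0.png")
cv2.imwrite("pics/both.png",cv2.resize(np.vstack([a,b]),(480,600),interpolation=cv2.INTER_AREA))
E
```

```text
(no output)
```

View pics/both.png

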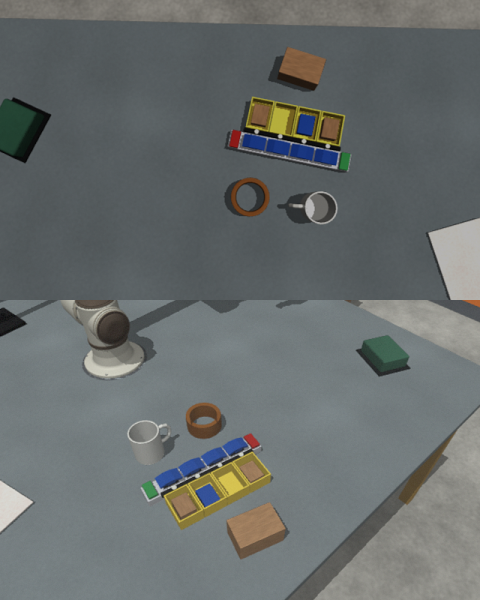

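View pics/top0.png

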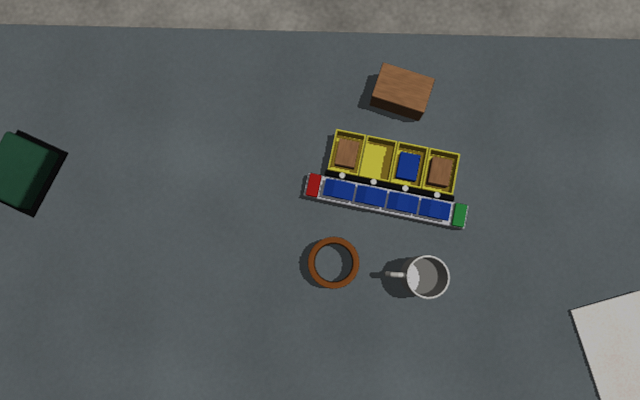

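The top view shows the row of bars with the green clip at (459,215) and the red clip at (313,185). The bins lie on the far side (+x), and the mug (427,277) and tape (334,263) on the near side. The strip centre is about (579,-68) with its y axis at about 79.8°. Green is at -y, so the sweep runs from bar4 to bar1. I'll close the fingers, align, and travel high.

Request:
servo_tool([
  [0,0,0,0,0,0,-6.1],
  [0,2.35,3.1,0,0,0,0],
  [0,2.35,3.1,0,0,0,0],
  [0,2.35,3.1,0,0,0,0],
  [0,2.35,3.1,0,0,0,0],
  [0,2.35,3.1,0,0,0,0],
  [0,2.35,3.1,0,0,0,0],
  [0,2.35,3.1,0,0,0,0],
  [0,2.35,3.1,0,0,0,0],
  [0,2.35,3.1,0,0,0,0],
  [0,2.35,3.1,0,0,0,0],
  [0,2.35,3.1,0,0,0,0],
])

```text
clock: 1.3
position: [369.4, 217.1, 242.2]
ee_rot: [0.996, -0.088, -0.0, 0.0]
contact_force: [1.0, 0.5, -0.5]
gripper_width: -0.3
```

Request:
servo_tool([
  [0,2.35,3.1,0,0,0,0],
  [0,2.35,3.1,0,0,0,0],
  [0,2.35,3.1,0,0,0,0],
  [0,2.35,3.1,0,0,0,0],
  [0,2.35,3.1,0,0,0,0],
  [0,2.35,3.1,0,0,0,0],
  [0,2.35,3.1,0,0,0,0],
  [0,2.35,3.1,0,0,0,0],
  [0,2.35,3.1,0,0,0,0],
  [0,2.35,3.1,0,0,0,0],
  [0,1.0,1.0,0,0,0,0],
  [0,0,0,0,0,0,0],
])

```text
clock: 2.5
position: [554.3, -140.8, 241.2]
ee_rot: [0.996, -0.09, -0.001, 0.0]
contact_force: [-0.2, -0.4, 0.5]
gripper_width: -0.1
```

Request:
servo_tool([
  [0,0.6,1.0,2.5,0,0,0],
  [0,0.6,1.0,3.5,0,0,0],
  [0,0,0,3.5,0,0,0],
  [0,0,0,3.0,0,0,0],
  [0,0,0,2.0,0,0,0],
  [0,0,0,1.0,0,0,0],
  [0,0,0,0,0,0,0],
  [0,0,0,0,0,0,0],
  [0,0,0,0,0,0,0],
])

```text
clock: 3.4
position: [563.2, -161.1, 88.9]
ee_rot: [0.996, -0.088, 0.002, -0.0]
contact_force: [-0.3, 0.1, -1.3]
gripper_width: -0.3
```

```bash
python3 - <<'E'
from h import *
for _ in range(3):
    s=read_state(); print(s["position"].round(2),s["contact_force"].round(2),s["ee_rot"].round(4))
a=get_image("top");b=get_image("scene")
t=s["position"]-[0,0,11]
out=[]
for i in(a,b):
    g=i["image"][:,:,::-1].copy(); u=pix(i,t); print(u)
    for k in(-96,-32,32,96):
        p=np.array([579.2+.177*k,-68.4+.984*k,50]); cv2.circle(g,tuple(int(round(v)) for v in pix(i,p)),1,(0,255,255),-1)
    c=pix(i,[579,-90,50]).astype(int); x0,y0=max(c[0]-100,0),max(c[1]-75,0)
    out.append(cv2.resize(g[y0:y0+150,x0:x0+200],(800//2*1,300),interpolation=cv2.INTER_CUBIC))
cv2.imwrite("pics/c1.png",cv2.resize(np.vstack(out),(400,600)))
E
```

```text
[ 563.22 -161.06   88.92] [-0.31  0.07 -1.31] [ 0.9961 -0.0883  0.0015 -0.    ]
[ 563.22 -161.06   88.92] [-0.31  0.07 -1.31] [ 0.9961 -0.0883  0.0015 -0.    ]
[ 563.22 -161.06   88.92] [-0.31  0.07 -1.31] [ 0.9961 -0.0883  0.0015 -0.    ]
[436.97977724 206.3670999 ]
[221.73181549 224.82834412]
```

View pics/c1.png

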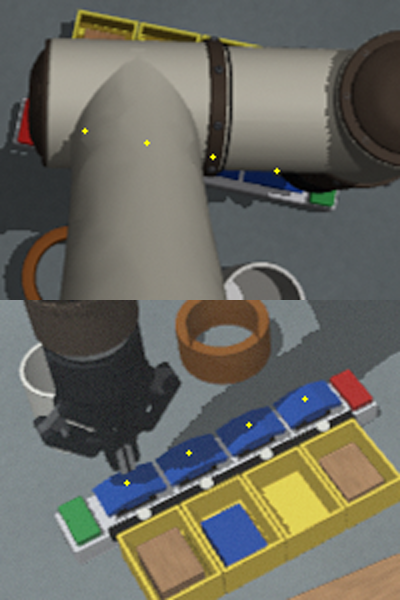

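```bash
cat >> h.py <<'E'
def avg(n=12):
    P=[];F=[]
    for _ in range(n):
        get_image("scene"); s=read_state(); P.append(s["position"]);F.append(s["contact_force"])
    P=np.array(P);F=np.array(F); m=P.mean(0); d=m[:2]-[579.2,-68.4]
    print("pos",m.round(2),P.std(0).round(2),"F",F.mean(0).round(2),F.std(0).round(2),"t",s["clock"])
    print("strip x",(.984*d[0]-.177*d[1]).round(1),"y",(.177*d[0]+.984*d[1]).round(1),"tip z",(m[2]-11).round(2))
E
python3 -c "
from h import *
avg()"
```

```text
pos [ 562.37 -161.31   87.62] [0.18 0.03 0.38] F [-0.16  0.12 -0.2 ] [0.43 0.53 0.39] t 4.1
strip x -0.1 y -94.4 tip z 76.62
```

Request:
servo_tool([
  [0,0,0,1.0,0,0,0],
  [0,0,0,0.8,0,0,0],
  [0,0,0,0.4,0,0,0],
  [0,0,0,0.2,0,0,0],
  [0,0,0,0,0,0,0],
])

```text
clock: 4.6
position: [562.0, -161.3, 62.7]
ee_rot: [0.996, -0.088, -0.001, 0.0]
contact_force: [-0.1, -0.2, -0.2]
gripper_width: 0.1
```

```bash
python3 -c "
from h import *
avg(8)"
```

```text
pos [ 562.43 -161.29   63.51] [0.07 0.01 0.17] F [-0.07  0.11  0.2 ] [0.56 0.4  0.26] t 5.0
strip x -0.1 y -94.4 tip z 52.51
```

Request:
servo_tool([
  [0,0,0,0.2,0,0,0],
  [0,0,0,0.2,0,0,0],
  [0,0,0,0.15,0,0,0],
  [0,0,0,0.15,0,0,0],
  [0,0,0,0,0,0,0],
])

```text
clock: 5.5
position: [562.5, -161.3, 56.5]
ee_rot: [0.996, -0.088, 0.0, 0.0]
contact_force: [-1.0, -0.4, 3.9]
gripper_width: 0.0
```

```bash
python3 -c "
from h import *
avg(8)"
```

```text
pos [ 562.49 -161.28   56.56] [0.01 0.02 0.03] F [-0.43  0.18  4.26] [0.49 0.48 0.35] t 5.9
strip x -0.0 y -94.4 tip z 45.56
```

Request:
servo_tool([
  [0,0,-0.2,0,0,0,0],
  [0,0,-0.4,0,0,0,0],
  [0,0,-0.4,0,0,0,0],
  [0,0,-0.4,0,0,0,0],
  [0,0,-0.4,0,0,0,0],
  [0,0,-0.4,0,0,0,0],
  [0,0,-0.4,0,0,0,0],
  [0,0,-0.4,0,0,0,0],
  [0,0,-0.4,0,0,0,0],
  [0,0,-0.4,0,0,0,0],
  [0,0,-0.4,0,0,0,0],
  [0,0,-0.4,0,0,0,0],
])

```text
clock: 7.1
position: [570.2, -116.2, 56.4]
ee_rot: [0.996, -0.089, -0.0, 0.0]
contact_force: [-1.3, -8.4, 3.4]
gripper_width: -0.3
```

Request:
servo_tool([
  [0,0,-0.4,0,0,0,0],
  [0,0,-0.4,0,0,0,0],
  [0,0,-0.4,0,0,0,0],
  [0,0,-0.4,0,0,0,0],
  [0,0,0,0,0,0,0],
])

```text
clock: 7.6
position: [573.6, -99.3, 56.4]
ee_rot: [0.996, -0.088, 0.0, -0.0]
contact_force: [-0.1, -0.7, 3.5]
gripper_width: 0.0
```

```bash
python3 -c "
from h import *
avg(8)"
```

```text
pos [573.56 -99.51  56.36] [0.01 0.15 0.01] F [-0.16  2.72  3.88] [0.75 0.91 0.39] t 8.0
strip x -0.0 y -31.6 tip z 45.36
```

Bar 3 is pressed about 4.5 mm with a force of about 4 N. There was an 8 N sideways force on the ramp, so I'll ride 0.5 mm higher.

Request:
servo_tool([
  [0,0,-0.2,-0.05,0,0,0],
  [0,0,-0.4,0,0,0,0],
  [0,0,-0.4,0,0,0,0],
  [0,0,-0.4,0,0,0,0],
  [0,0,-0.4,0,0,0,0],
  [0,0,-0.4,0,0,0,0],
  [0,0,-0.4,0,0,0,0],
  [0,0,-0.4,0,0,0,0],
  [0,0,-0.4,0,0,0,0],
])

```text
clock: 8.9
position: [579.0, -66.3, 56.5]
ee_rot: [0.996, -0.088, -0.0, 0.0]
contact_force: [-0.2, -2.4, 1.9]
gripper_width: 0.1
```

Request:
servo_tool([
  [0,0,-0.4,0,0,0,0],
  [0,0,-0.4,0,0,0,0],
  [0,0,-0.4,0,0,0,0],
  [0,0,-0.4,0,0,0,0],
  [0,0,-0.4,0,0,0,0],
  [0,0,-0.4,0,0,0,0],
  [0,0,-0.4,0,0,0,0],
  [0,0,-0.4,0,0,0,0],
  [0,0,0,0,0,0,0],
])

```text
clock: 9.8
position: [585.2, -34.4, 56.9]
ee_rot: [0.996, -0.088, 0.0, -0.0]
contact_force: [-0.8, 0.8, 3.6]
gripper_width: -0.2
```

```bash
python3 -c "
from h import *
avg(6)"
```

```text
pos [585.21 -34.45  56.9 ] [0.01 0.08 0.01] F [-0.28  2.26  3.9 ] [0.51 0.78 0.68] t 10.1
strip x -0.1 y 34.5 tip z 45.9
```

Request:
servo_tool([
  [0,0,-0.2,0,0,0,0],
  [0,0,-0.4,0,0,0,0],
  [0,0,-0.4,0,0,0,0],
  [0,0,-0.4,0,0,0,0],
  [0,0,-0.4,0,0,0,0],
  [0,0,-0.4,0,0,0,0],
  [0,0,-0.4,0,0,0,0],
  [0,0,-0.4,0,0,0,0],
])

```text
clock: 10.9
position: [590.1, -5.1, 56.5]
ee_rot: [0.996, -0.089, -0.0, -0.0]
contact_force: [0.6, -0.7, 0.8]
gripper_width: 0.1
```

Request:
servo_tool([
  [0,0,-0.4,0,0,0,0],
  [0,0,-0.4,0,0,0,0],
  [0,0,-0.4,0,0,0,0],
  [0,0,-0.4,0,0,0,0],
  [0,0,-0.4,0,0,0,0],
  [0,0,-0.4,0,0,0,0],
  [0,0,-0.4,0,0,0,0],
  [0,0,-0.3,0,0,0,0],
  [0,0,0,0,0,0,0],
  [0,0,0,0,0,0,0],
])

```text
clock: 11.9
position: [596.0, 25.6, 57.0]
ee_rot: [0.996, -0.088, 0.001, -0.001]
contact_force: [-0.0, 1.5, 4.2]
gripper_width: 0.1
```

```bash
python3 - <<'E'
from h import *
avg(6)
b=get_image("scene");g=b["image"][:,:,::-1]
c=pix(b,[579,-60,50]).astype(int)
cv2.imwrite("pics/c2.png",cv2.resize(g[c[1]-90:c[1]+90,c[0]-120:c[0]+120],(800,600),interpolation=cv2.INTER_CUBIC))
E
```

```text
pos [596.02  25.51  56.96] [0.02 0.09 0.01] F [-0.39  2.15  3.52] [0.4  0.23 0.41] t 12.2
strip x -0.1 y 95.4 tip z 45.96
```

View pics/c2.png

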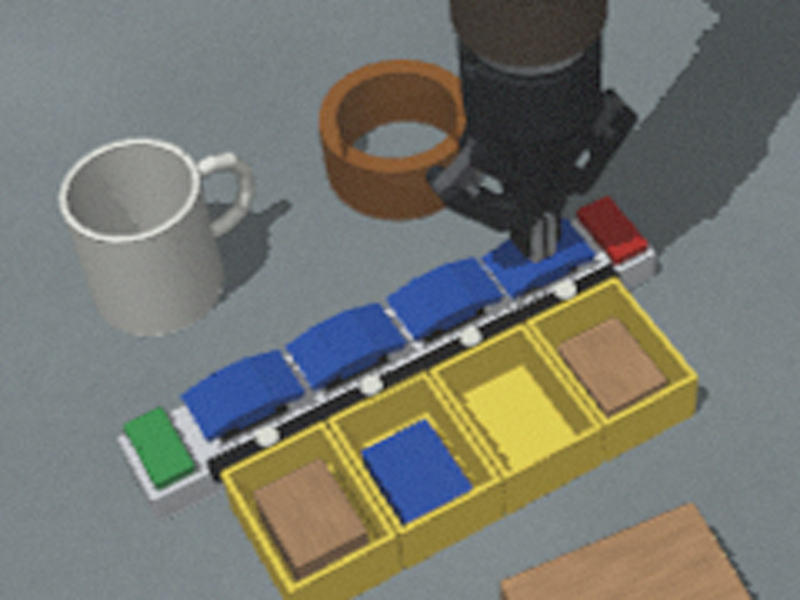

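The closed fingertips, at about (540,240), hold the bar next to the red clip down. The other three bars are up, and the mug and tape roll are untouched. I'm handing in.

```bash
python3 -c "
from h import *
print(job_done())"
```

```text
the job is handed in; nothing more can be done
None
```

I ran the closed fingertips along the row from the green clip to the red clip (bar4, bar3, bar2, bar1). They stayed about 4 to 4.5 mm below the bar tops all the way, with about 4 N of vertical force at each bar where I stopped to measure. The job was handed in at about 12.2 s of the 38 s allowed; no verdict is reported.

- **Final hold:** the fingertips are on bar1, 0.6 mm from its middle along the row and on the centre line. The fingertip height of 46.0 mm means the bar is about 4 mm down, with about 3.5 N upward on the tool.
- **Rest of the scene:** in the last picture the other three bars are up, and the mug and tape roll stand where they were. Only part of the carton was in that picture; the arm never went near it. I judged these positions by eye and did not measure them again.
- **Sideways force:** a single reading of about 8 N came up on the ramp onto bar3, so I rode 0.5 mm higher from there. The highest later sideways reading was about 2.4 N. I only read forces between moves, so brief peaks could have been higher, though nothing read near the 20 N limit.

No check failed or disagreed with another.

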